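# Set the sprung jig carriage to its mid (working) latch

## Robot

A 6-joint arm with a two-finger parallel gripper is mounted at the origin on the work surface. World frame = base frame: x ahead of the robot, y to its left, z up, the work surface at z = 0. Lengths are in m, angles in rad, forces in N, time in s.
With the tool pointing down it reaches from about 0.325 to 0.85 m from the base axis. Payload 15.5 kg.
Tool frame: the origin (TCP) lies on the centre line of the jaws, within the pads' length; the fingertips stand 17 mm ahead of it and the grasp point (between the pads) lies 2 mm behind it; z points along the fingers, y is the direction in which the jaws open and shut (so a half turn about z gives the same grasp; the last joint's range is limited). The gripper opens to 91 mm and grips with 3 to 60 N. Pads are 32 mm wide; open, the fingers measure 118 mm over their backs; the gripper's body (76 mm by 178 mm) begins 60 mm behind the grasp point.
Start: joints at [-1.206, 0.494, 1.345, -0, 1.302, -0.096], TCP at [0.278, -0.56, 0.205] pointing down, gripper open.
Joint ranges: [-2.91, 2.91], [-0.82, 2.16], [0.22, 2.67], [-1.22, 4.37], [0.12, 2.79], [-3.08, 3.08]. Speed limits (rad/s): [1.89, 1.89, 2.57, 3.01, 3.01, 3.01].

## Interface

Orientations are given as a rotation vector (axis times angle).
In Python, from plant import state, capture, camera_params, hand_in gives the robot as it stands.
- The arm moves only by the tool arm_command, never from a script. Its argument "targets" is a list that holds one entry, the list of rows, each a list of 7 numbers: the shift along the tool's x, y, z in cm, then the turn, a rotation vector about the tool's x, y, z in degrees, then the finger opening in cm, from 0 to 9.12. A call has 1 to 5 rows; each row is the pose to reach, as a shift and turn from the pose commanded when the call began, along the tool's axes at that moment; what a row does not reach only later rows make up. A row lasts 1/12 s, in which the tool goes at most 41.7 mm and 7.16 degrees, less where a joint would pass 70% of its speed; a pose out of reach is approached as far as the arm can. A call with a gripper value outside its range is refused whole. The fingers move at their own pace and stop on an object; "grip_force" is the grip in N (left out, the last holds). Time passes only in rows, so rows that repeat a pose let the fingers close. It gives the time, the measured TCP pose, the force and the opening at its end, in the units of the state.
- state(): the state, without advancing time (a new reading comes with each control period).
- capture(name): name is "scene" or "top" or "wrist"; returns (picture, depth): 400x640x3 uint8, red, green, blue; 400x640 float32, m along the optical axis (not along the pixel's ray), 0 where there is no reading.
- camera_params(name): a dict with "fx", "fy", "cx", "cy" (pixels), "eye" and "attitude" of the camera in the world; the wrist camera has in their place "tool_from_camera" (4x4, takes a point from camera to tool coordinates, whose origin is the TCP and whose axes are the flange's). Camera axes: x right, y up, looking along -z (the intrinsics and any distortion apply to the point x, -y, -z); pixel columns grow to the right and rows downward; lengths in m; the calibration is good to about 2 mm. The wrist camera is an equidistant fisheye: a pixel r from the principal point sees the ray r / f radians off the axis. A picture is of the moment at which its call begins: read the wrist's pose just before it. camera_params takes no time and is no camera call.
- hand_in(): hands the job in, once; it reports no verdict.
The state is a dict: "time": time; "joint_positions": joint angles; "joint_vel": joint speeds; "effort": joint torques, N m; "ee_pos": TCP position; "orientation": TCP orientation; "force": force on the tool from outside, world axes, zero at the start; "wrist_torque": the same for the moment, N m; "grip_width": finger opening in m.
Only numpy, scipy, OpenCV 4.12 (cv2) and the standard library are available. Lean on these libraries where they do the work, as an engineer would, in place of code of your own. Each camera call takes 0.05 s, during which the arm holds its last target.

## Task

Set the wiring jig to its working position: with the fingertips, push the orange plate of the blue sprung carriage all the way back to the rear stop, then let go so the spring brings the carriage back and the stop pin catches it at mid position. Push only: leave the white housing seated in its nest on the carriage, and leave the spare housing, the tape rolls and the bin where they are.

Things in the scene. Friction and masses are not known exactly. Their poses are not given: they have to be found in the camera images.
- jig: Fixed aluminium jig, base 260 x 155 x 12 mm (x -130..130, y -95..60). Origin on the bench under the carriage's centre line. +x: direction in which the carriage is pushed. Front block (top 34 mm above the bench) at x -119..-105, below where the fingers push; rear stop (48 mm) at x 95..114; pin block (54 mm) at x 30, y -70. Nothing but the push plate rises above 70 mm.
- carriage (a joint): Travel of the blue carriage along the jig's +x, m: 0 sprung forward (start), 0.030 caught by the stop pin, 0.060 at the rear stop. The spring drives it to 0: 5 N at 0, 7 N at 0.030, 10 N at 0.060, plus 2 N drag at 50 mm/s and 1 to 2 N where its tooth passes the pin (before 0.030). Let go from beyond 0.035 it comes back and latches at 0.030 within 0.5 s.
- push_face (a point): On the front (-x) face of the carriage's orange upright push plate (60 wide, 8 thick, 36 to 85 mm above the bench): middle of its width, 66 mm above the bench. Starts 100 mm from the jig's origin along the jig's -x and moves with the carriage. Axes as the jig's: push along +x.
- nest (a point): Centre of the nest floor on the carriage, 48 mm above the bench, 70 mm to +x of the push face; moves with the carriage, axes as the jig's. Black lips 8 mm high hold the housing with 1.5 mm play each side.
- stop_pin (a joint): Retraction of the sprung stop pin (steel, 8 mm diameter, red knob at its outer end, on the jig's -y side), m: 0 = in, towards the carriage; about 0.009 = pushed out by the carriage's yellow tooth as it passes. It works by itself and need not be touched.
- housing: White plastic lamp housing (open tray 100 x 62 x 20 mm, 80 g) lying loose in the nest of the carriage, long side along the jig's x; origin at the centre of its underside, z up.
- spare_housing: Bystander: same white housing lying on the bench on the +y side of the jig; origin at the centre of its underside.
- tape_roll: Bystander: yellow tape roll lying flat, 100 mm outer diameter, 48 mm high; origin at the centre of its underside.
- black_tape: Bystander: small black tape roll lying flat, 60 mm diameter, 19 mm high; origin at the centre of its underside.
- bin: Bystander: grey open bin 150 x 110 x 75 mm holding small white connectors (fixed in it) on the -y side of the jig; origin at the centre of its underside.
There are look-alikes about, which are no part of the job. What is shaped like the housing but pink or purple is not meant.

How it is judged:
On the way, in this order (a step that is already met when the one before it is completed fails the run):
1. the carriage is pushed back to the rear stop by the fingers (travel over 53 mm) (value of joint carriage above 0.053 m and horizontal distance between the grasp point and push_face below 0.08 m), for 0.05 s.
2. released, the carriage has come back and rests on the stop pin at mid position (value of joint carriage between 0.026 and 0.034 m and value of joint stop_pin below 0.003 m and contact force between each of the arm, the fingers and jig below 0.2 N), for 0.3 s.
At the end, for the whole second after the job is handed in: The carriage rests at travel 30 mm (26 to 34 mm) against the stop pin, which is in (under 3 mm retracted), and the white housing still lies flat in the nest, within 6 mm of its centre, at rest (value of joint carriage between 0.026 and 0.034 m and velocity of joint carriage between -0.01 and 0.01 m/s and value of joint stop_pin below 0.003 m and distance between housing and nest below 0.006 m and angle between housing's own z axis and vertical below 0.06 rad and angle between the x axis of housing and the x axis of nest, either way round below 0.12 rad and linear speed of housing below 0.02 m/s); the robot touches nothing.
It fails at once if the housing was lifted or knocked out of its nest (z of housing in the frame of nest above 0.008 m or angle between housing's own z axis and vertical above 0.15 rad).
It fails at once if a bystander was moved more than 15 mm (distance of any of spare_housing, tape_roll, black_tape, bin from where it was at the start of the episode above 0.015 m).
It also fails if it takes over 32 s, if anything falls off the work surface, if the arm or the gripper's body presses on something with over 40 N, if the wrist force passes 120 N, or if a joint passes its speed limit or range.

## Working session

There is one attempt and no reset: what is moved stays moved. The work goes in short steps, Python scripts to look and compute and a tool call to move; the robot and the scene stay as the last step left them, time stands still between calls to the robot, and variables do not carry over. Pictures are saved under pics/ and viewed, and the job is handed in when it is done.

Besides the shell and the picture viewer there is one more tool, called as name(argument=value, ...), one argument or row to a line, values as JSON. arm_command: Moves the arm, as the interface text tells. Its arguments: {"type":"object","properties":{"targets":{"type":"array"},"grip_force":{"type":"number"}},"required":["targets"]}

```bash
mkdir -p pics
python3 - <<'E'
from plant import *
import cv2,numpy as np
s=state();print(s)
for n in("scene","top"):
    p,d=capture(n);cv2.imwrite(f"pics/{n}0.png",p[:,:,::-1]);np.save(f"{n}0.npy",d);print(n,camera_params(n))
E
```

```text
{'time': 0.0, 'joint_positions': array([-1.20550851e+00,  4.94187372e-01,  1.34614673e+00, -1.14582997e-05,
        1.30250901e+00, -9.55498664e-02]), 'joint_vel': array([-6.35278401e-04,  3.55067081e-04, -1.37057325e-03, -6.07226597e-05,
        4.96605172e-04,  1.42017149e-04]), 'effort': array([-1.52938224e-03, -8.78830719e+01, -3.81862450e+01,  7.06506148e-02,
        5.32578165e-02, -1.20134855e-04]), 'ee_pos': array([ 0.27776276, -0.55943475,  0.20443039]), 'orientation': array([-3.05735694e+00, -7.17215630e-01,  2.81191023e-04]), 'force': array([-0.3161298 ,  0.53771567,  0.19416926]), 'wrist_torque': array([ 0.01038589,  0.03339648, -0.03512511]), 'grip_width': 0.09100036876275443}
scene {'fx': 417.0901012082024, 'fy': 417.0901012082024, 'cx': 315.7660995563546, 'cy': 199.25931169313742, 'eye': array([ 0.90055895, -0.59257659,  0.6308993 ]), 'attitude': array([0.88706792, 0.23273278, 0.44747293])}
top {'fx': 374.44503984924177, 'fy': 374.44503984924177, 'cx': 324.7519376786242, 'cy': 202.40087211236548, 'eye': array([0.50231114, 0.06864038, 0.84412821]), 'attitude': array([ 0.01802805, -0.08812284, -1.54935559])}
```

View pics/scene0.png

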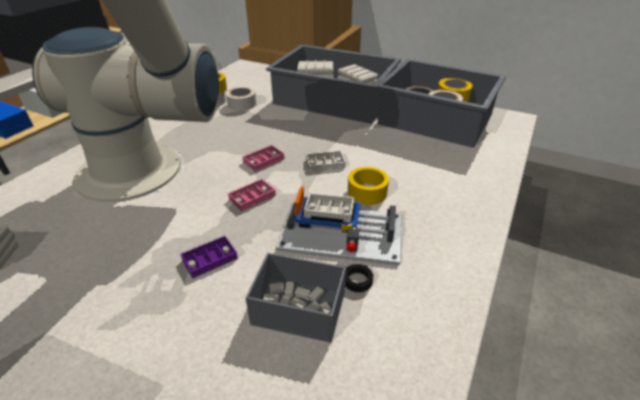

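View pics/top0.png

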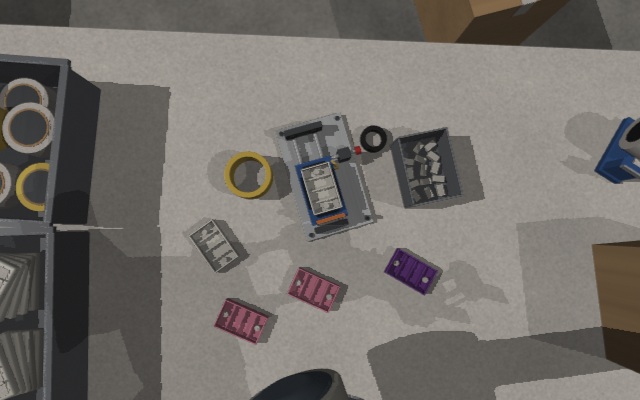

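Top view: the carriage is at (322,190), its orange plate at (331,218) facing the robot. The yellow roll is at (248,175), the black roll at (373,139), the bin at (425,168) and the spare housing at (215,245). The pink and purple look-alikes are at (315,289), (242,320) and (411,271).

```bash
cat > h.py <<'E'
import numpy as np,cv2
from scipy.spatial.transform import Rotation as R
from plant import *
def pts(n,d):
    c=camera_params(n);v,u=np.indices(d.shape)
    P=np.stack([(u-c['cx'])/c['fx']*d,-(v-c['cy'])/c['fy']*d,-d],-1)
    return P@R.from_rotvec(c['attitude']).as_matrix().T+c['eye']
E
python3 - <<'E'
from h import *
p=cv2.imread("pics/top0.png");d=np.load("top0.npy");P=pts("top",d)
c=cv2.resize(p[105:250,265:395],None,fx=4,fy=4,interpolation=cv2.INTER_CUBIC);cv2.imwrite("pics/crop0.png",c)
for n in("top","scene"):
    p=cv2.imread(f"pics/{n}0.png");d=np.load(f"{n}0.npy");P=pts(n,d)
    h=cv2.cvtColor(p,cv2.COLOR_BGR2HSV)
    m=(h[...,0]>4)&(h[...,0]<16)&(h[...,1]>170)&(h[...,2]>100)&(d>0)
    k,l,st,ce=cv2.connectedComponentsWithStats(m.astype(np.uint8))
    for i in range(1,k):
        if st[i,4]>15:
            Q=P[l==i];print(n,st[i],Q.mean(0),Q.min(0),Q.max(0))
            Qt=Q[Q[:,2]>0.075]
            if len(Qt)>5:
                x=Qt[:,:2]-Qt[:,:2].mean(0);_,s,V=np.linalg.svd(x);print(len(Qt),Qt.mean(0),V[0],np.degrees(np.arctan2(V[0,1],V[0,0])),np.ptp(x@V[0]),np.ptp(x@V[1]))
d=np.load("top0.npy");P=pts("top",d)
# base plate points at z~.012
z=P[...,2];m=np.zeros(z.shape,bool);m[108:245,275:380]=1
m&=(z>.008)&(z<.018)
k,l,st,ce=cv2.connectedComponentsWithStats(m.astype(np.uint8));i=1+st[1:,4].argmax()
Q=(P[l==i][:,:2]*1000).astype(np.float32);print(st[i],cv2.minAreaRect(Q),cv2.boxPoints(cv2.minAreaRect(Q)))
E
```

```text
top [317 213  28  11  83] [0.52267807 0.02274421 0.08512847] [ 0.51209515 -0.00467432  0.08259709] [0.5334014  0.05011727 0.08873083]
83 [0.52267807 0.02274421 0.08512847] [ 0.2985889  -0.95438183] -72.62713111517958 0.05741509113811963 0.006094709567597471
scene [295 188   8  27 115] [0.5301587  0.01323895 0.0758403 ] [ 0.51844894 -0.00777055  0.052815  ] [0.53822387 0.04481004 0.08713315]
64 [0.52863533 0.01670105 0.08313384] [ 0.28592343 -0.95825247] -73.38594594815058 0.05320950055345437 0.005892935338237801
[ 275  113   98  129 3964] ((619.24267578125, 35.77897644042969), (260.1135559082031, 154.9644317626953), 17.60202407836914) [[471.84424    70.30384  ]
 [518.70605   -77.40516  ]
 [766.6411      1.2541122]
 [719.7793    148.9631   ]]
```

View pics/crop0.png

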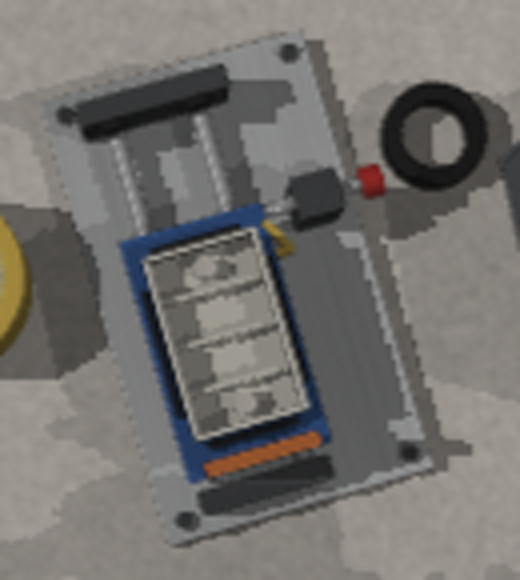

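```bash
cat >> h.py <<'E'
YAW=np.radians(17.4);JX=np.array([np.cos(YAW),np.sin(YAW),0]);JY=np.array([-JX[1],JX[0],0])
PF=np.array([.5187,.0218,0])
def go(a,z,b=0):
    s=state();T=R.from_rotvec(s['orientation']);g=PF+a*JX+b*JY+[0,0,z]
    D=R.from_matrix(np.c_[JX,-JY,[0,0,-1]])
    rel=s['ee_pos']-PF
    print('t',s['time'],'at jig x %.1f y %.1f z %.1f mm'%(1e3*rel@JX,1e3*rel@JY,1e3*rel[2]),'F(jig)',s['force']@JX,s['force']@JY,s['force'][2])
    print('shift cm',np.round(T.inv().apply(g-s['ee_pos'])*100,2),'turn deg',np.round((T.inv()*D).as_rotvec(degrees=True),2),'w',s['grip_width'])
E
python3 -c "
from h import *
print(camera_params('wrist')['tool_from_camera']); go(-.07,.2044)"
```

```text
[[-8.42978790e-04  9.63436604e-01  2.67935066e-01  7.56206687e-02]
 [ 9.99999572e-01  7.09941819e-04  5.93406817e-04 -3.05969708e-04]
 [ 3.81491541e-04  2.67935451e-01 -9.63436790e-01 -1.80689087e-01]
 [ 0.00000000e+00  0.00000000e+00  0.00000000e+00  1.00000000e+00]]
t 0.1 at jig x -403.7 y -482.7 z 204.5 mm F(jig) -0.13241391927974602 -0.5037502750414335 0.2915274327708456
shift cm [ 40.52 -42.45   0.06] turn deg [-0.06  0.    9.  ] w 0.09089185738733588
```

arm_command(
  targets=[
    [[2.7, -2.8, 0, 0, 0, 0, 0], [5.4, -5.6, 0, 0, 0, 0, 0], [8.1, -8.4, 0, 0, 0, 0, 0], [10.8, -11.2, 0, 0, 0, 0, 0], [13.5, -14, 0, 0, 0, 0, 0]],
  ],
  grip_force=20,
)

```text
time: 0.52
ee_pos: [0.3365, -0.3725, 0.2047]
orientation: [-3.058, -0.717, 0.0]
force: [1.3, -0.2, 0.1]
grip_width: 0.0608
```

arm_command(
  targets=[
    [[2.7, -2.8, 0, 0, 0, 0, 0], [5.4, -5.6, 0, 0, 0, 0, 0], [8.1, -8.4, 0, 0, 0, 0, 0], [10.8, -11.2, 0, 0, 0, 0, 0], [13.5, -14, 0, 0, 0, 0, 0]],
  ],
)

```text
time: 0.93
ee_pos: [0.3952, -0.1871, 0.205]
orientation: [-3.059, -0.717, 0.0]
force: [1.7, 0.7, 0.7]
grip_width: 0.0278
```

arm_command(
  targets=[
    [[2.7, -2.8, 0, 0, 0, 3, 0], [5.4, -5.6, 0, 0, 0, 6, 0], [8.1, -8.4, 0, 0, 0, 9, 0], [10.8, -11.2, 0, 0, 0, 9, 0], [13.5, -14.4, 0, 0, 0, 9, 0]],
  ],
)

```text
time: 1.35
ee_pos: [0.4524, 0.0016, 0.205]
orientation: [3.105, 0.474, 0.0]
force: [0.3, 0.4, -0.1]
grip_width: 0.0005
```

```bash
python3 -c "
from h import *
go(-.07,.063)
p,d=capture('wrist');cv2.imwrite('pics/w1.png',p[:,:,::-1])
p,d=capture('scene');cv2.imwrite('pics/s1.png',p[:,:,::-1])"
```

```text
t 1.35 at jig x -69.3 y 0.5 z 205.0 mm F(jig) 0.4586402807520218 0.3033535624144408 -0.11315487285987236
shift cm [-0.07  0.05 14.2 ] turn deg [ 0.01 -0.01 -0.04] w 0.000538304108738504
```

View pics/w1.png

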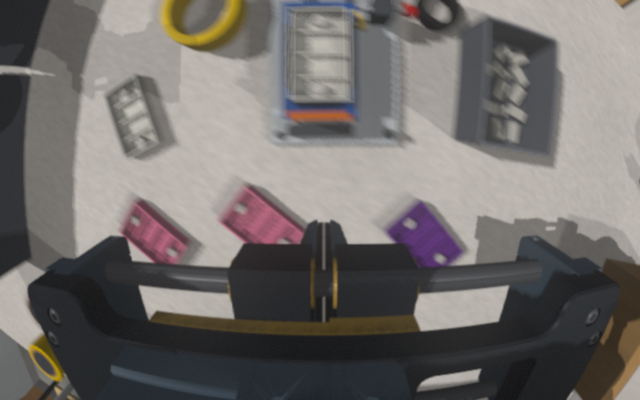

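View pics/s1.png

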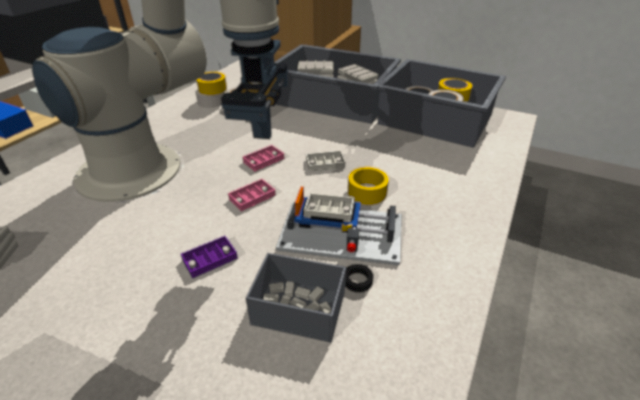

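In the wrist view the closed fingers at (322,230) line up with the orange plate at (320,115). Nothing lies under the fingers, so I'm descending.

arm_command(
  targets=[
    [[0, 0, 3, 0, 0, 0, 0], [0, 0, 6, 0, 0, 0, 0], [0, 0, 9, 0, 0, 0, 0], [0, 0, 11.5, 0, 0, 0, 0], [0, 0, 12.6, 0, 0, 0, 0]],
  ],
)

```text
time: 1.87
ee_pos: [0.4504, -0.0003, 0.0763]
orientation: [-3.105, -0.475, 0.006]
force: [-0.8, 0.0, 0.3]
grip_width: 0.0005
```

arm_command(
  targets=[
    [[0.8, 0, 0.8, 0, 0, 0, 0], [2, 0, 1.6, 0, 0, 0, 0], [3, 0, 1.6, 0, 0, 0, 0], [4, 0, 1.6, 0, 0, 0, 0], [4.4, 0, 1.6, 0, 0, 0, 0]],
  ],
)

```text
time: 2.28
ee_pos: [0.4964, 0.0132, 0.0638]
orientation: [3.105, 0.476, 0.003]
force: [0.2, -0.1, 1.3]
grip_width: 0.0007
```

```bash
python3 -c "
from h import *
go(-.016,.063)
p,d=capture('scene');cv2.imwrite('pics/s2.png',cv2.resize(p[100:280,200:440,::-1],None,fx=3,fy=3))"
```

```text
t 2.2833 at jig x -23.9 y -1.5 z 63.8 mm F(jig) 0.12813156480292967 -0.13935118075330652 1.2886914329118453
shift cm [ 0.79 -0.15  0.08] turn deg [ 0.05 -0.12  0.02] w 0.0006551288463957694
```

View pics/s2.png

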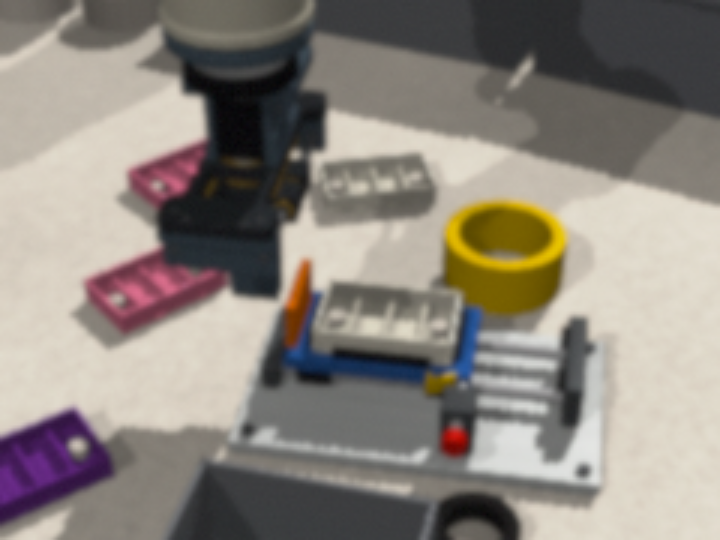

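The fingertips at crop pixel (258,290) stand just before the plate at (298,305), level with it and clear above the front block. Now I'm pushing.

arm_command(
  targets=[
    [[0.4, -0.1, 0, 0, 0, 0, 0], [0.8, -0.1, 0, 0, 0, 0, 0], [1.2, -0.1, 0, 0, 0, 0, 0], [1.6, -0.1, 0, 0, 0, 0, 0], [2.0, -0.1, 0, 0, 0, 0, 0]],
  ],
)

```text
time: 2.75
ee_pos: [0.5118, 0.0199, 0.063]
orientation: [-3.105, -0.475, 0.004]
force: [-8.8, -4.0, 6.3]
grip_width: 0.0004
```

```bash
python3 -c "
from h import *
go(.044,.063)"
```

```text
t 2.75 at jig x -7.2 y 0.2 z 63.0 mm F(jig) -9.6173678270942 -1.2246832046262366 6.3155507725399636
shift cm [ 5.12  0.02 -0.01] turn deg [-0.02  0.13  0.01] w 0.00036935342821489247
```

arm_command(
  targets=[
    [[0.5, 0, 0, 0, 0, 0, 0], [1.0, 0, 0, 0, 0, 0, 0], [1.5, 0, 0, 0, 0, 0, 0], [2.0, 0, 0, 0, 0, 0, 0], [2.5, 0, 0, 0, 0, 0, 0]],
  ],
)

```text
time: 3.17
ee_pos: [0.5351, 0.0273, 0.0629]
orientation: [-3.105, -0.475, 0.005]
force: [-8.6, -3.8, 6.2]
grip_width: 0.0006
```

```bash
python3 -c "
from h import *
go(.044,.063)
p,d=capture('scene');cv2.imwrite('pics/s3.png',cv2.resize(p[100:280,200:440,::-1],None,fx=3,fy=3))"
```

```text
t 3.1667 at jig x 17.3 y 0.4 z 62.9 mm F(jig) -9.348668428345583 -1.096802116361725 6.210271621349129
shift cm [ 2.67  0.04 -0.02] turn deg [-0.05  0.2   0.01] w 0.0006297468745424491
```

View pics/s3.png

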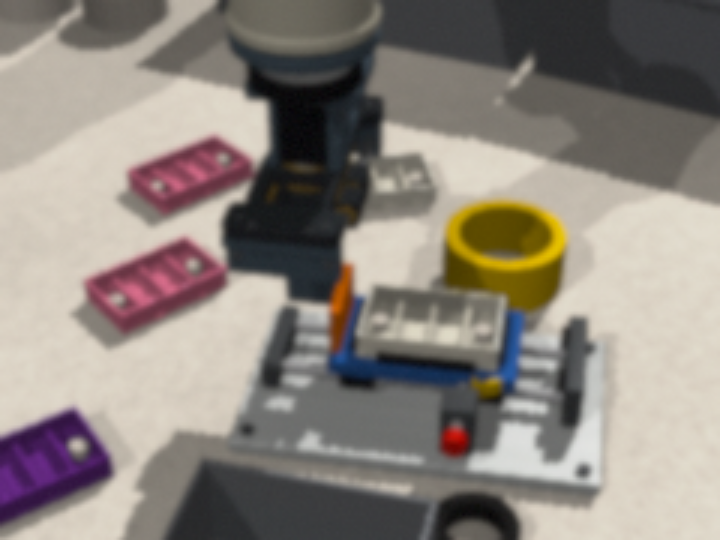

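The carriage is about halfway: the plate is at (342,310), the yellow tooth at (487,385) has passed the pin, and the housing is still seated. I'm pushing on.

arm_command(
  targets=[
    [[0.5, 0, 0, 0, 0, 0, 0], [1.0, 0, 0, 0, 0, 0, 0], [1.5, 0, 0, 0, 0, 0, 0], [1.9, 0, 0, 0, 0, 0, 0], [2.2, 0, 0, 0, 0, 0, 0]],
  ],
)

```text
time: 3.63
ee_pos: [0.5559, 0.034, 0.0628]
orientation: [-3.105, -0.475, 0.006]
force: [-9.3, -1.5, 7.0]
grip_width: 0.0003
```

```bash
python3 -c "
from h import *
go(.044,.063)
p,d=capture('scene');cv2.imwrite('pics/s4.png',cv2.resize(p[100:280,200:440,::-1],None,fx=3,fy=3))"
```

```text
t 3.6333 at jig x 39.1 y 0.5 z 62.8 mm F(jig) -9.37238332351272 1.3130303371944327 6.986628168707063
shift cm [ 0.49  0.05 -0.02] turn deg [-0.06  0.22  0.01] w 0.0003427786890107055
```

View pics/s4.png

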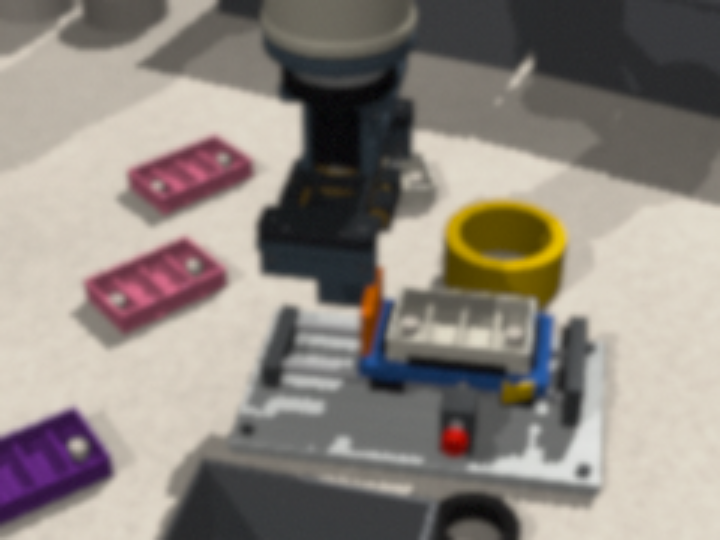

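arm_command(
  targets=[
    [[0.2, 0, 0, 0, 0, 0, 0], [0.4, 0, 0, 0, 0, 0, 0], [0.5, 0, 0, 0, 0, 0, 0], [0.5, 0, 0, 0, 0, 0, 0]],
  ],
)

```text
time: 4.02
ee_pos: [0.5607, 0.0355, 0.0628]
orientation: [-3.105, -0.475, 0.006]
force: [-8.8, -2.3, 6.8]
grip_width: 0.0004
```

```bash
python3 -c "
from h import *
go(.044,.063)
p,d=capture('top');cv2.imwrite('pics/t4.png',cv2.resize(p[105:250,265:395,::-1],None,fx=4,fy=4))"
```

```text
t 4.0167 at jig x 44.2 y 0.5 z 62.8 mm F(jig) -9.074476026743655 0.4134273572256064 6.807605857059617
shift cm [-0.02  0.05 -0.02] turn deg [-0.06  0.2   0.01] w 0.00035270096190469225
```

View pics/t4.png

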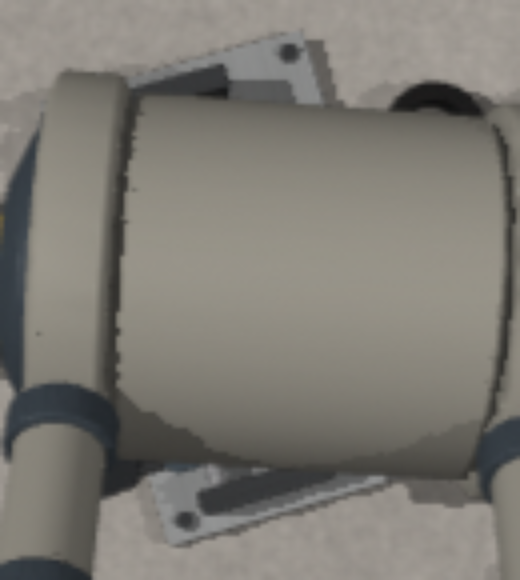

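The top view is blocked by the arm. The force hasn't risen yet, so I'm creeping on to the stop.

arm_command(
  targets=[
    [[0.1, 0, 0, 0, 0, 0, 0], [0.2, 0, 0, 0, 0, 0, 0], [0.3, 0, 0, 0, 0, 0, 0], [0.3, 0, 0, 0, 0, 0, 0]],
  ],
)

```text
time: 4.4
ee_pos: [0.5614, 0.0358, 0.0627]
orientation: [-3.105, -0.476, 0.012]
force: [-20.1, -8.0, 15.3]
grip_width: 0.0003
```

```bash
python3 -c "
from h import *
go(.044,.063)
p,d=capture('scene');cv2.imwrite('pics/s5.png',cv2.resize(p[170:270,270:410,::-1],None,fx=5,fy=5))"
```

```text
t 4.4 at jig x 45.0 y 0.6 z 62.7 mm F(jig) -21.530023830427325 -1.6421580152135817 15.346396120999906
shift cm [-0.1   0.06 -0.03] turn deg [-0.07  0.42  0.02] w 0.00028141788255495984
```

View pics/s5.png

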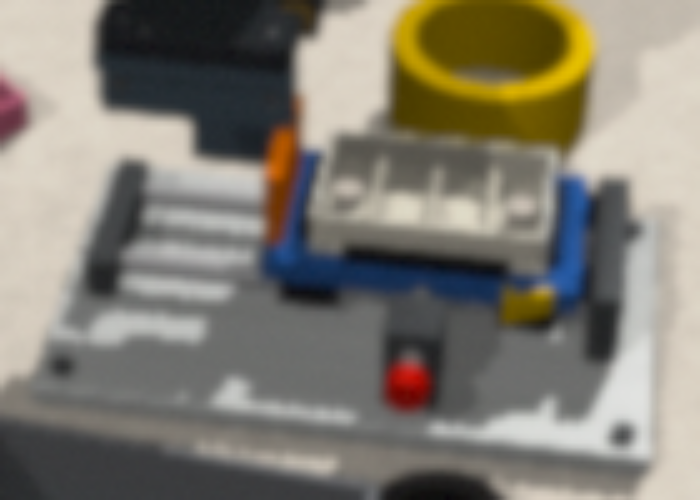

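The rear stop is reached: force rose to 21 N while the TCP moved only 0.8 mm, and the picture shows the carriage at the stop at (600,260). Letting go by moving straight back.

arm_command(
  targets=[
    [[-1.2, 0, 0, 0, 0, 0, 0], [-2.6, 0, 0, 0, 0, 0, 0], [-4.2, 0, 0, 0, 0, 0, 0], [-6, 0, 0, 0, 0, 0, 0], [-8, 0, 0, 0, 0, 0, 0]],
  ],
)

```text
time: 4.87
ee_pos: [0.4888, 0.0124, 0.0632]
orientation: [3.105, 0.475, 0.001]
force: [1.0, -0.0, 0.7]
grip_width: 0.0005
```

arm_command(
  targets=[
    [[-2, 0, 0, 0, 0, 0, 0], [-3, 0, -2, 0, 0, 0, 0], [-3, 0, -5, 0, 0, 0, 0], [-3, 0, -8, 0, 0, 0, 0], [-3, 0, -9, 0, 0, 0, 0]],
  ],
)

```text
time: 5.28
ee_pos: [0.4617, 0.0033, 0.1566]
orientation: [3.104, 0.475, 0.006]
force: [1.1, -1.5, 0.9]
grip_width: 0.0003
```

arm_command(
  targets=[
    [[-3, 0, 0, 0, 0, 0, 0], [-6, 0, 0, 0, 0, 0, 0], [-8, 0, 0, 0, 0, 0, 0], [-8, 0, 0, 0, 0, 0, 0], [-8, 0, 0, 0, 0, 0, 0]],
  ],
)

```text
time: 5.7
ee_pos: [0.3836, -0.0206, 0.1534]
orientation: [3.106, 0.474, 0.001]
force: [-0.4, 0.5, -0.4]
grip_width: 0.0007
```

```bash
python3 -c "
from h import *
go(.044,.063)
p,d=capture('scene');cv2.imwrite('pics/s6.png',cv2.resize(p[170:270,270:410,::-1],None,fx=5,fy=5))
p,d=capture('top');cv2.imwrite('pics/t6.png',cv2.resize(p[:,:,::-1],None,fx=1,fy=1));P=pts('top',d)
h=cv2.cvtColor(p,cv2.COLOR_RGB2HSV)
m=(h[...,0]>4)&(h[...,0]<16)&(h[...,1]>170)&(h[...,2]>100)&(d>0)&(P[...,2]>.075)
m[:105]=0;m[260:]=0;m[:,:265]=0;m[:,395:]=0
Q=P[m].mean(0);print(m.sum(),Q,'travel',((Q-PF)@JX)*1e3-4)
# housing white, height
w=(P[...,2]>.06)&(P[...,2]<.08)&(h[...,1]<60);w[:105]=0;w[260:]=0;w[:,:265]=0;w[:,395:]=0
k,l,st,ce=cv2.connectedComponentsWithStats(w.astype(np.uint8));i=1+st[1:,4].argmax();Q=P[l==i]
r=cv2.minAreaRect((Q[:,:2]*1e3).astype(np.float32));c=np.r_[np.array(r[0])/1e3,0]-PF;print(r,'housing rel',c@JX*1e3,c@JY*1e3,np.percentile(Q[:,2],[5,50,95]))
"
```

```text
t 5.7 at jig x -141.6 y -0.1 z 153.4 mm F(jig) -0.21454890039664684 0.6380653363921486 -0.37220084824318067
shift cm [18.56 -0.03  9.05] turn deg [ 0.01 -0.02 -0.05] w 0.0006733578402206191
94 [0.55030202 0.03199857 0.08523647] travel 29.20571236456786
((611.7529296875, 52.714080810546875), (99.98152160644531, 64.46078491210938), 17.879751205444336) housing rel 98.03942941185653 1.6728408129350891 [0.0613832  0.06743537 0.07001096]
```

View pics/s6.png

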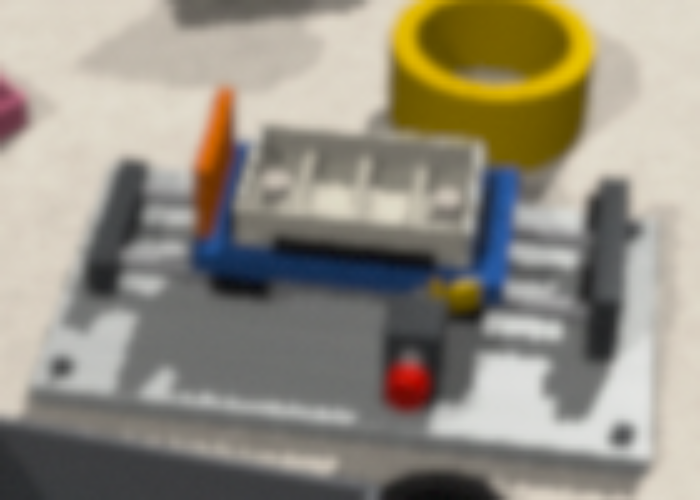

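View pics/t6.png

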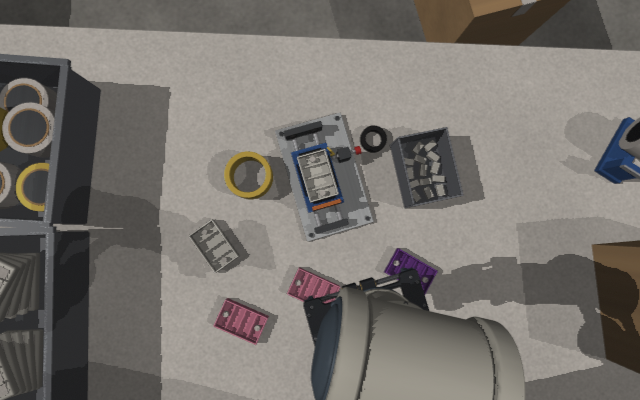

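The carriage is latched at about 29 mm, with the tooth against the pin at (460,293). The housing is flat and centred to about 2 mm, and nothing else has moved. Handing in.

```bash
python3 -c "
from plant import *
s=state();print(s['time'],abs(s['joint_vel']).max());print(hand_in())"
```

```text
5.8 0.009989858056101551
the job is handed in; nothing more can be done
None
```

The jig is in its working position and the job is handed in, at 5.8 s on the clock. `hand_in()` gives no verdict, so the result rests on my own checks.

With the closed fingertips I pushed the orange plate back to the rear stop. The force there rose from 9 to 21 N while the tool moved only 0.8 mm. I then backed straight off, and the spring returned the carriage onto the stop pin.

- **Carriage:** the top camera puts its travel at about 29.2 mm (target 26 to 34 mm), and the scene picture shows the yellow tooth resting against the pin. I judged the pin itself only by eye.
- **Housing:** it lies flat in the nest, about 1 to 2 mm from its centre and turned less than 1° from the jig.
- **Surroundings:** the spare housing, both tape rolls and the bin look unmoved in the top picture. The arm is clear of everything.
- **Blocked view:** the arm hid the carriage from the top camera at full push, so I confirmed the stop from the force and the scene camera instead.

No checks failed or disagreed.

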